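# Third hand at the sprung-fence jig

### The arm

A 6-joint arm with a two-finger parallel gripper is mounted at the origin on a cart in front of the work surface, level with it; the furniture and walls round the work are solid. World frame = base frame: x ahead of the robot, y to its left, z up, the work surface at z = 0. Lengths are in m, angles in rad, forces in N, time in s.
With the tool pointing down it reaches from about 0.375 to 0.925 m from the base axis. Payload 5.7 kg.
Tool frame: the origin (TCP) lies midway between the tips of the shut fingers; the grasp point (between the pads) lies 19 mm behind it; z points along the fingers, y is the line along which they close (so a half turn about z gives the same grasp; the last joint's range is limited). The gripper opens to 88 mm and grips with 3 to 60 N. Pads are 20 mm wide; open, the fingers measure 115 mm over their backs; the gripper's body (75 mm by 178 mm) begins 61 mm behind the grasp point.
Start: joints at [-1.304, 0.359, 1.51, -0, 1.272, -0.115], TCP at [0.224, -0.557, 0.223] pointing down, gripper open.
Joint ranges: [-2.97, 2.97], [-1.01, 2.36], [0.21, 2.38], [-0.96, 4.11], [0.2, 2.71], [-2.98, 2.98]. Speed limits (rad/s): [2.39, 2.39, 3.14, 3.14, 3.14, 3.14].

### API

Orientations are given as a unit quaternion [x, y, z, w].
In Python, from bench import move_ptp, servo_line, goto_joints, move_gripper, sleep, inverse_kinematics, capture, PlanningError, close_job, spot_in, silhouettes, current_clock, current_joint_pos, current_qvel, current_joint_torque, current_position, current_orientation, current_force, current_torque, current_finger_gap, current_grip_force gives the robot as it stands. Calls block until the motion is done:
- move_ptp(position, orientation): joint-space move of the TCP to a pose.
- servo_line(position, orientation=None, rate=0.15, contact_N=None): straight line of the TCP; orientation=None keeps the orientation; rate is the mean speed in m/s. With contact_N (N) it stops when the force on the tool has changed by that much, and returns True; else False.
- goto_joints(angles): joint-space move.
- move_gripper(opening): finger opening in m; the grip force is fixed at half the most; returns when the fingers have stopped.
- sleep(seconds).
- inverse_kinematics(position, orientation): joint angles nearest the present ones, or None.
- capture(name): name is "scene" or "top"; returns a dict with "image" (400x640x3 uint8, blue, green, red), "range_z" (400x640 float32, m along the optical axis (not along the pixel's ray), 0 where there is no reading), "intrinsics" (3x3 intrinsics, pixels), "R" (3x3) and "t" (3): a world point X has camera coordinates R X + t. Camera axes: x right, y down, z forward; pixel columns grow to the right and rows downward; lengths in m; the calibration is good to about 2 mm. A picture is of the moment at which its call begins.
A pose or a line that the arm cannot do raises PlanningError and nothing moves.
- close_job(): hands the job in; it is judged then, once.
Trained networks look in the newest picture that a camera, given by its name, has taken for a name from the list of things; names that differ only in an ending like _2 or _b are one class to them, and where a whole thing is asked for, a point or a joint stands for the part that bears it (a point fixed in the world has none). Each returns a list of dicts, best first, with "conf" (0 to 1); they miss things now and then, are a little off and sometimes report something else, mostly with a low value. They report only what shows in the picture. A call takes as long as a camera call. They do not tell look-alikes from the thing itself.
- spot_in(camera, query): "xy" ([column, row] in pixels, amid what is visible of it).
- silhouettes(camera, query): "region" (400x640 bool, what is visible of it) and "xy" ([column, row] in pixels, amid what is visible of it).
Readings, each from a call of its own:
- current_clock(): time.
- current_joint_pos(): joint angles.
- current_qvel(): joint speeds.
- current_joint_torque(): joint torques, N m.
- current_position(): TCP position.
- current_orientation(): TCP orientation.
- current_force(): force on the tool from outside, world axes, zero at the start.
- current_torque(): the same for the moment, N m.
- current_finger_gap(): finger opening in m.
- current_grip_force(): force on a finger pad.
Only numpy, scipy, OpenCV 4.12 (cv2) and the standard library are available. Lean on these libraries where they do the work, as an engineer would, in place of code of your own. Each camera call takes 0.05 s, during which the arm holds its last target. There are 200 camera calls.

### The job

Turn the screwdriver controller's dial from the plain bar mark to the two-dot mark. Then pick up the steel T-bracket, set it flat on the bed of the jig and push it squarely against the middle of the sprung fence with a steady 10 N or so, so that the fence's pointer stands between the two ridges of the gauge; never drive the fence to the end of its travel, and leave the tin, spool, cube and block where they are. Finish while still holding the bracket pressed there with the fingers: do not let go, I will drive the screws.

Things in the scene. Friction and masses are not known exactly. Their poses are not given: they have to be found in the camera images.
- controller: Grey box 110 x 100 x 46 mm fixed to the bench, black dial on top, in-line screwdriver cradled along its left (+y) side. Origin: centre of the underside, z up. White marks stand round the dial: seen from above, measured from the controller's +x (away from the robot), a plain bar 60 deg to the left, one dot 20 deg left, two dots 20 deg right, three dots 60 deg right.
- dial_grip (a point): Point on the dial's vertical axis at the height to grip, 76 mm above the bench, near the top of the dial's upright grip bar (42 mm long, 11 mm thick, its top 82 mm above the bench; below it, top 52.5 mm above the bench, a disc 44 mm across). Its x axis runs along the bar to the pointing end (white line on top), z up.
- dial (a joint): Dial angle, rad, grows clockwise seen from above: 0 at the plain bar (start), 0.698 one dot, 1.396 two dots, 2.094 three dots; limited to 0 to 2.094. It clicks into these marks: about 0.07 N m carries it from one to the next, and let go near a mark it settles there.
- jig: Dark steel jig bolted to the bench: bed 180 (x) x 140 (y) x 10 mm. Origin: centre of its underside, z up. Near side (-x) open; the sprung fence's front face is at x = +20 mm unpressed, square to x, with a fixed back plate behind (top 36 mm above the bench). Gauge rail with two cross ridges at the fence's left end (y = +62 to +72 mm, top 44 mm above the bench).
- fence_face (a point): Middle of the fence's front face (at the level 10 mm above the bench, the bed's top); moves with the fence. Axes as the jig's: the bracket is pushed along +x. The fence bar is 112 mm wide (y), 16 mm thick, its top 35 mm above the bench.
- fence (a joint): How far the fence is pushed back along the jig's +x, m, 0 to 0.020. Spring of 1 N per mm without preload (0.010 is 10 N). The pointer on its left end stands between the gauge ridges from about 0.006 to 0.014.
- bracket: Loose bare-steel T-bracket, about 0.5 kg: foot 80 (x) x 70 (y) x 6 mm with a screw hole either side, and in its middle an upright rib along x, 80 long, 10 mm thick, its top 44 mm above the underside. Origin: centre of the underside, z up. Alike both ways round; slides easily on the jig. In use one 70 mm edge lies against the fence and the rib points at the fence.
- bracket_rib (a point): Middle of the bracket's rib, 30 mm above its underside: a good place to grip, across the rib (bracket's y). Axes as the bracket's.
- parts_tin: White round tin, 50 mm across, 19 mm high, origin centre of underside; bystander.
- solder_spool: Small spool of wire, 47 mm across, 24 mm high, origin centre of underside; bystander.
- dapping_cube: Brass-coloured dapping cube, 38 mm, origin centre of underside; bystander.
- bench_block: Flat steel block 62 x 62 x 18 mm, origin centre of underside; bystander.
- task_lamp: Fixed lamp, an obstacle behind the jig. Seen from its origin on the bench: round foot and upright post (20 mm thick, 425 mm tall) 107 mm to the left (world +y); the shade hangs about over the origin, its rim 520 mm above the bench and reaching 110 mm towards the robot and 165 mm to the right: keep the arm low or drawn in there. Its own x axis points along world +y.
- torch: Fixed soldering torch in a holder at the bench edge, an obstacle between the robot's start and the dial: its nozzle reaches 125 mm beyond its origin away from the robot (world +x), it lies within 65 mm to either side, and its top is 230 mm above the bench. Pass over or round it.
Things that resemble listed ones, but are neither listed nor needed, are in the scene too. What is shaped like the bracket but pink is not meant.

How it is judged:
On the way, in this order (a step that is already met when the one before it is completed fails the run):
1. the dial rests at the two-dot mark (value of joint dial between 1.25 and 1.54 rad), for 0.3 s.
2. the bracket is on the jig's bed before the fence (z of bracket in the frame of jig between 0.007 and 0.014 m and y of bracket in the frame of fence_face between -0.03 and 0.03 m and x of bracket in the frame of fence_face above -0.1 m), for 0.1 s.
At the end, for the whole second after the job is handed in: The fingers hold the bracket still and flat on the bed (within 2.5 mm and 0.06 rad), square to the fence (0.07 rad) and within 10 mm of its middle, pressed with 5 to 16 N so that the fence stands 5.5 to 14.5 mm back; the arm does not push the fence itself; the dial is at two dots (1.25 to 1.54 rad) (all of step 1 and value of joint fence between 0.0055 and 0.0145 m and contact force between bracket and fence between 5 and 16 N and contact force between the fingers and bracket above 3 N and contact force between the arm and fence below 0.5 N and velocity of joint fence between -0.004 and 0.004 m/s and linear speed of bracket below 0.006 m/s and z of bracket in the frame of jig below 0.0125 m and angle between bracket's own z axis and vertical below 0.06 rad and angle between the x axis of bracket and the x axis of jig, either way round below 0.07 rad and y of bracket in the frame of fence_face between -0.01 and 0.01 m); the arm keeps its last pose, push and grip.
It fails at once if the fence is driven to the end of its travel (value of joint fence above 0.0185 m).
It fails at once if a bystander is moved more than 25 mm (distance of any of parts_tin, solder_spool, dapping_cube, bench_block from where it was at the start of the episode above 0.025 m).
It also fails if it takes over 51 s, if anything falls off the work surface, if the arm or the gripper's body presses on something with over 40 N, if the wrist force passes 120 N, or if a joint passes its speed limit or range.

## Working session

There is one attempt and no reset: what is moved stays moved. The work goes in short steps, each a Python script; the robot and the scene stay as the last script left them, time stands still between calls to the robot, and variables do not carry over. Pictures are saved under pics/ and viewed, at most 12 in all, crops included, and the job is handed in when it is done.

```bash
ls; mkdir -p pics; cat > h.py <<'E'
import numpy as np, cv2
from bench import *
def cloud(c):
    K=c["intrinsics"];z=c["range_z"];v,u=np.indices(z.shape)
    P=np.stack([(u-K[0,2])/K[0,0]*z,(v-K[1,2])/K[1,1]*z,z],-1)
    W=(P-c["t"])@c["R"]; W[z<=0]=np.nan
    return W
E
python3 - <<'E'
from h import *
for n in ("scene","top"):
    c=capture(n); cv2.imwrite(f"pics/{n}0.png",c["image"]); W=cloud(c)
    np.savez(f"{n}0.npz",W=W,img=c["image"],K=c["intrinsics"],R=c["R"],t=c["t"])
    print(n,"cam at",(-c["R"].T@c["t"]).round(3))
    for q in ["controller","dial","jig","fence","bracket","parts_tin","solder_spool","dapping_cube","bench_block","task_lamp","torch"]:
        for s in silhouettes(n,q)[:3]:
            if s["conf"]<.3: continue
            p=W[s["region"]]; p=p[~np.isnan(p[:,0])]
            col=c["image"][s["region"]].mean(0).round()
            print(q,round(s["conf"],2),np.round(s["xy"]),s["region"].sum(),np.median(p,0).round(3) if len(p) else None,np.percentile(p,[2,98],axis=0).round(3).tolist(),col)
print(current_clock())
E
```

```text
pics
scene cam at [-0.285 -1.191  1.294]
controller 0.64 [256. 144.] 262 [0.444 0.21  0.04 ] [[0.425, 0.171, 0.008], [0.472, 0.3, 0.053]] [116. 116. 116.]
jig 0.62 [296. 188.] 878 [ 0.44  -0.077  0.009] [[0.387, -0.143, 0.002], [0.496, -0.007, 0.016]] [99. 96. 98.]
bracket 0.66 [391. 323.] 653 [ 0.359 -0.683  0.006] [[0.319, -0.718, -0.001], [0.403, -0.642, 0.046]] [174. 141. 229.]
parts_tin 0.52 [312. 138.] 21 [0.648 0.128 0.018] [[0.642, 0.111, 0.013], [0.657, 0.143, 0.025]] [234. 236. 240.]
dapping_cube 0.64 [395. 220.] 229 [ 0.611 -0.405  0.029] [[0.596, -0.422, -0.005], [0.654, -0.365, 0.041]] [100. 133. 157.]
bench_block 0.77 [380. 210.] 283 [ 0.622 -0.323  0.016] [[0.589, -0.354, 0.005], [0.658, -0.285, 0.023]] [199. 203. 212.]
top cam at [-0.432 -0.444  1.718]
controller 0.84 [220. 173.] 404 [0.475 0.268 0.042] [[0.43, 0.231, 0.014], [0.55, 0.304, 0.083]] [119. 125. 124.]
jig 0.56 [299. 210.] 778 [ 0.426 -0.072  0.01 ] [[0.384, -0.143, -0.001], [0.479, -0.007, 0.019]] [ 97. 100. 100.]
bracket 0.72 [454. 274.] 237 [ 0.338 -0.689  0.007] [[0.312, -0.723, -0.004], [0.377, -0.654, 0.048]] [147. 126. 211.]
bracket 0.52 [350. 222.] 244 [ 0.414 -0.275  0.008] [[0.384, -0.306, -0.005], [0.453, -0.242, 0.046]] [166. 178. 180.]
1.2
```

```bash
python3 - <<'E'
from h import *
d=np.load("scene0.npz");cv2.imwrite("pics/s1.png",cv2.resize(d["img"][60:360,200:500],(600,600),interpolation=cv2.INTER_CUBIC))
d=np.load("top0.npz");cv2.imwrite("pics/t1.png",cv2.resize(d["img"][100:325,180:480],(800,600),interpolation=cv2.INTER_CUBIC))
E
```

```text
(no output)
```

View pics/s1.png

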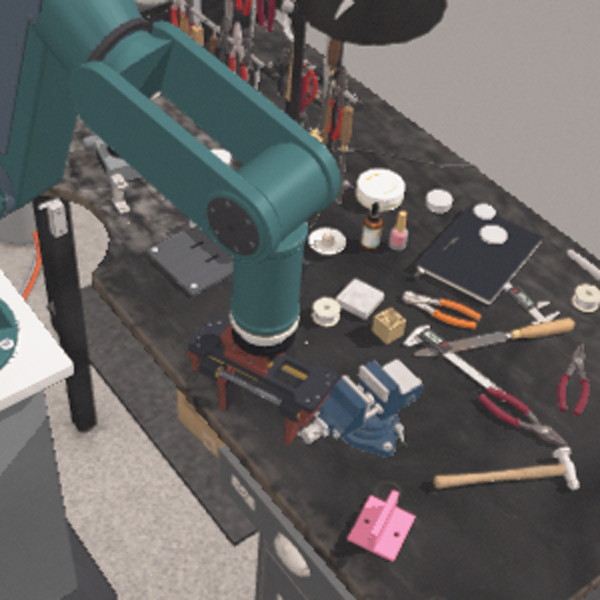

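View pics/t1.png

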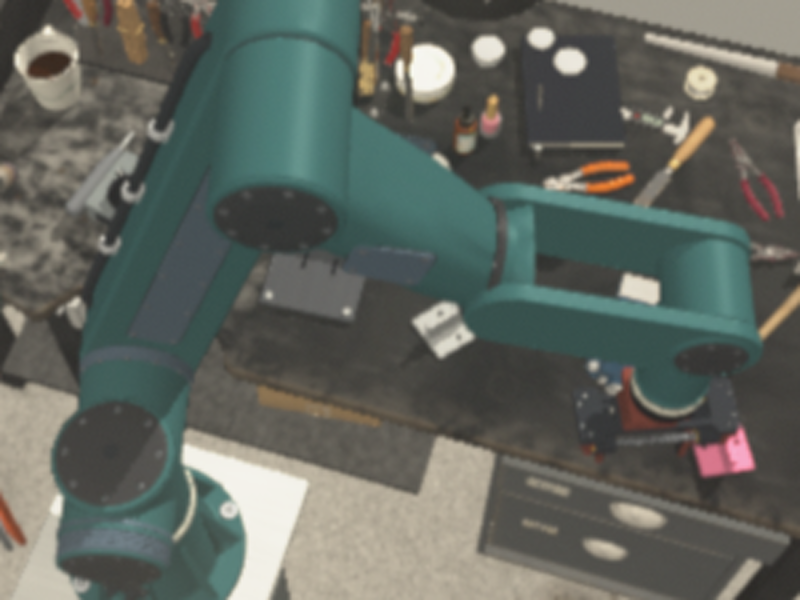

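The arm hides the dial, torch and fence. The grey bracket is at about crop (443,328) in the top view. I'll lift the arm away to the right to see the rest.

```bash
python3 - <<'E'
from h import *
q=[-1.304,-0.3,1.51,0,1.272,-.115]; goto_joints(q); print(current_position())
q[0]=-2.1; goto_joints(q); print(current_position(),current_clock())
for n in ("scene","top"):
    c=capture(n); W=cloud(c)
    np.savez(f"{n}1.npz",W=W,img=c["image"],K=c["intrinsics"],R=c["R"],t=c["t"])
    for q in ["controller","dial","jig","fence","bracket","parts_tin","solder_spool","dapping_cube","bench_block","task_lamp","torch"]:
        for i,s in enumerate(silhouettes(n,q)[:2]):
            if s["conf"]<.3: continue
            np.save(f"m_{n}_{q}_{i}.npy",s["region"])
            p=W[s["region"]]; p=p[~np.isnan(p[:,0])]
            print(q,round(s["conf"],2),np.round(s["xy"]),s["region"].sum(),np.median(p,0).round(3),np.percentile(p,[2,98],axis=0).round(3).tolist())
c=np.load("scene1.npz")["img"];cv2.imwrite("pics/s2.png",cv2.resize(c[60:285,180:480],(800,600),interpolation=cv2.INTER_CUBIC))
c=np.load("top1.npz")["img"];cv2.imwrite("pics/t2.png",cv2.resize(c[100:250,180:380],(800,600),interpolation=cv2.INTER_CUBIC))
E
```

```text
[ 0.19788265 -0.46291478  0.59520878]
[-0.19155507 -0.46532971  0.59684342] 4.05
controller 0.8 [265. 138.] 760 [0.478 0.212 0.043] [[0.428, 0.166, 0.005], [0.544, 0.304, 0.079]]
dial 0.54 [260. 130.] 82 [0.474 0.219 0.057] [[0.463, 0.203, 0.048], [0.498, 0.247, 0.086]]
jig 0.94 [304. 187.] 1460 [ 0.481 -0.075  0.011] [[0.39, -0.14, 0.002], [0.549, -0.001, 0.039]]
fence 0.53 [310. 174.] 165 [ 0.502 -0.071  0.031] [[0.494, -0.126, 0.013], [0.512, -0.01, 0.041]]
bracket 0.72 [391. 322.] 696 [ 0.359 -0.683  0.006] [[0.318, -0.72, -0.003], [0.403, -0.639, 0.046]]
bracket 0.62 [328. 223.] 400 [ 0.422 -0.287  0.011] [[0.387, -0.321, -0.0], [0.454, -0.257, 0.046]]
parts_tin 0.56 [309. 138.] 111 [0.633 0.124 0.016] [[0.612, 0.104, -0.0], [0.661, 0.15, 0.024]]
solder_spool 0.43 [362. 219.] 152 [ 0.549 -0.317  0.02 ] [[0.533, -0.334, -0.004], [0.57, -0.294, 0.029]]
bench_block 0.71 [378. 209.] 313 [ 0.619 -0.322  0.016] [[0.589, -0.354, -0.003], [0.659, -0.28, 0.023]]
task_lamp 0.57 [311. 176.] 203 [ 0.502 -0.072  0.03 ] [[0.494, -0.126, 0.007], [0.517, -0.015, 0.04]]
jig 0.77 [309. 187.] 609 
[... 187 characters left out ...]
2. 271.] 426 [ 0.353 -0.677  0.008] [[0.313, -0.72, -0.003], [0.401, -0.643, 0.048]]
bracket 0.79 [352. 220.] 359 [ 0.421 -0.282  0.008] [[0.384, -0.32, -0.002], [0.467, -0.239, 0.048]]
parts_tin 0.43 [263. 148.] 104 [0.633 0.127 0.018] [[0.61, 0.106, 0.004], [0.659, 0.15, 0.027]]
solder_spool 0.7 [365. 195.] 106 [ 0.548 -0.313  0.022] [[0.53, -0.331, 0.001], [0.573, -0.294, 0.033]]
solder_spool 0.5 [300. 191.] 163 [ 0.5   -0.077  0.033] [[0.491, -0.124, 0.007], [0.527, -0.024, 0.044]]
dapping_cube 0.44 [390. 186.] 119 [ 0.605 -0.401  0.033] [[0.592, -0.418, 0.006], [0.633, -0.384, 0.044]]
bench_block 0.73 [374. 182.] 234 [ 0.615 -0.32   0.017] [[0.587, -0.353, 0.001], [0.65, -0.287, 0.026]]
```

View pics/s2.png

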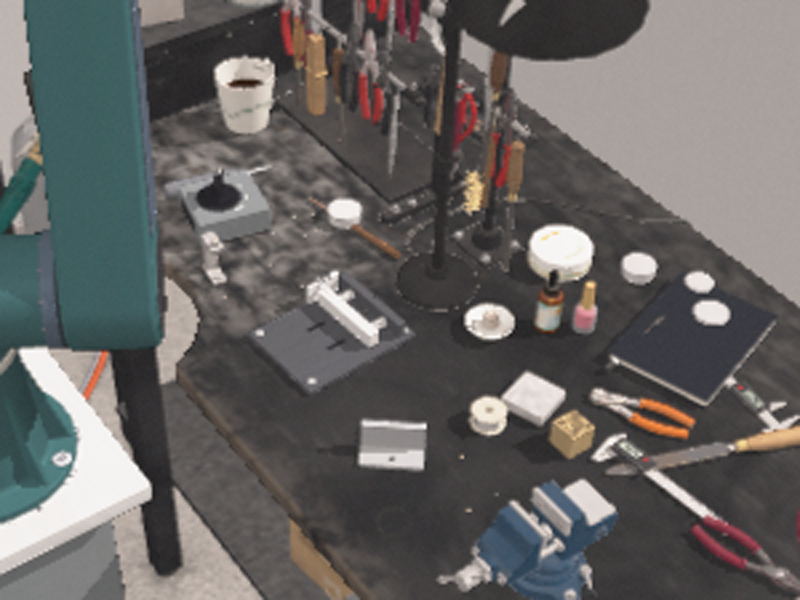

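View pics/t2.png

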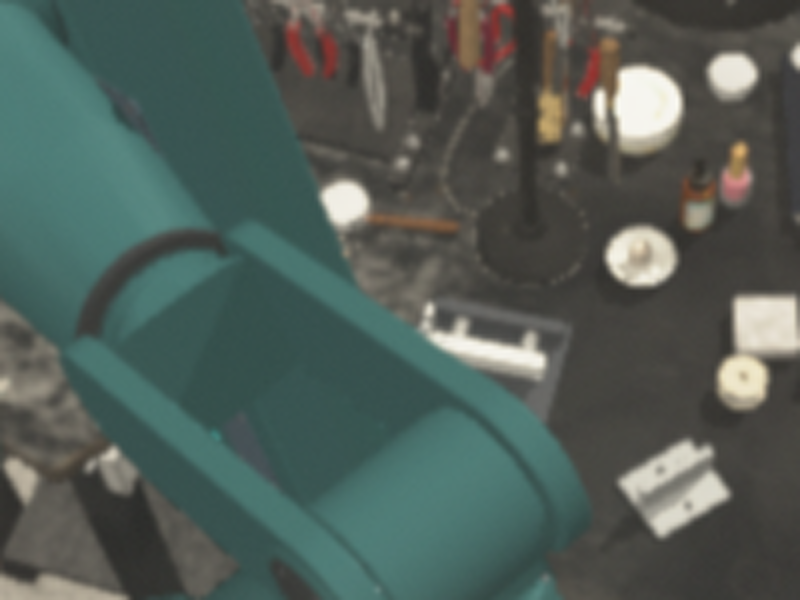

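Scene view: controller with black dial at crop (218,190), a small stand at (212,255) which may be the torch, jig at (330,330), and the grey bracket at (392,444). The top view's jig and bracket are clear apart from the jig's near left. Next I fit the poses.

```bash
python3 - <<'E'
from h import *
S=np.load("scene1.npz")["W"];T=np.load("top1.npz")["W"]
def sel(W,x0,x1,y0,y1,z0,z1):
    p=W.reshape(-1,3); return p[(p[:,0]>x0)&(p[:,0]<x1)&(p[:,1]>y0)&(p[:,1]<y1)&(p[:,2]>z0)&(p[:,2]<z1)]
def rect(p):
    r=cv2.minAreaRect((p[:,:2]*1000).astype(np.float32)); return [np.round(v,1) for v in r],len(p)
def line(p):
    m=p[:,:2].mean(0);u,s,v=np.linalg.svd(p[:,:2]-m); return m.round(4),np.degrees(np.arctan2(v[0,1],v[0,0])).round(1),len(p),np.ptp((p[:,:2]-m)@v[0]).round(3)
print("bench z",np.median(sel(S,.5,.6,-.25,-.2,-.02,.02)[:,2]),np.median(sel(T,.5,.6,-.25,-.2,-.02,.02)[:,2]))
print("ctrl top",rect(sel(S,.38,.6,.12,.33,.038,.056)))
p=sel(S,.38,.6,.12,.27,.062,.095);print("dialbar",p.mean(0).round(3),line(p))
m=np.load("m_scene_controller_0.npy");print("ctrlmask",rect(S[m&(S[...,2]>.03)]))
m=np.load("m_scene_dial_0.npy");print(S[m].round(3)[::6].tolist())
for n,W in (("S",S),("T",T)):
    print(n,"rib",line(sel(W,.35,.5,-.35,-.22,.036,.056)),"foot",rect(sel(W,.35,.5,-.35,-.22,.0035,.06)))
    print(n,"jig fence",line(sel(W,.48,.515,-.128,-.02,.028,.041)),"all jig", rect(sel(W,.3,.6,-.17,.02,.006,.06)))
    print(n,"torch?",[ (len(p),np.percentile(p,[2,50,98],axis=0).round(3).tolist()) for p in [sel(W,.25,.5,.02,.16,.03,.4)] if len(p)])
img=np.load("scene1.npz")["img"][110:170,235:295];cv2.imwrite("pics/c3.png",cv2.resize(img,(600,600),interpolation=cv2.INTER_CUBIC))
W=S[145:168:3,255:266:2];print(W.round(2).tolist())
E
```

```text
bench z -0.0010393578289063367 -0.0003042180051888139
ctrl top ([array([479.4, 206. ]), array([185.8, 127.4]), np.float64(81.6)], 457)
dialbar [0.463 0.201 0.074] (array([0.4625, 0.2013]), np.float64(-127.3), 52, np.float64(0.148))
ctrlmask ([array([483.1, 237.9]), array([139.4, 131.5]), np.float64(77.0)], 616)
[[0.488, 0.241, 0.077], [0.474, 0.224, 0.084], [0.473, 0.214, 0.086], [0.478, 0.217, 0.077], [0.469, 0.209, 0.081], [0.474, 0.242, 0.053], [0.493, 0.229, 0.053], [0.468, 0.207, 0.073], [0.466, 0.237, 0.05], [0.484, 0.222, 0.052], [0.468, 0.224, 0.052], [0.487, 0.212, 0.052], [0.473, 0.21, 0.055], [0.466, 0.206, 0.056]]
S rib (array([ 0.4286, -0.2816]), np.float64(-41.7), 87, np.float64(0.077)) foot ([array([ 424.2, -285. ]), array([129.6, 147.1]), np.float64(89.9)], 438)
S jig fence (array([ 0.5037, -0.073 ]), np.float64(-87.9), 97, np.float64(0.106)) all jig ([array([444.9, -78.1]), array([286.7, 171.3]), np.float64(1.0)], 1354)
S torch? [(60, [[0.401, 0.11, 0.031], [0.409, 0.131, 0.061], [0.424, 0.149, 0.077]])]
T rib (array([ 0.4241, -0.2796]), np.float64(140.8), 61, np.flo
[... 528 characters left out ...]
1], [0.41, 0.13, 0.06], [0.41, 0.12, 0.07], [0.41, 0.12, 0.07], [0.46, 0.18, -0.0], [0.47, 0.19, -0.01]], [[0.42, 0.19, -0.0], [0.41, 0.14, 0.04], [0.4, 0.11, 0.06], [0.41, 0.11, 0.06], [0.45, 0.18, -0.01], [0.45, 0.16, 0.0]], [[0.42, 0.17, -0.0], [0.41, 0.14, 0.02], [0.41, 0.14, 0.02], [0.41, 0.11, 0.04], [0.44, 0.15, -0.0], [0.45, 0.15, -0.0]], [[0.4, 0.15, 0.0], [0.41, 0.14, 0.01], [0.41, 0.14, 0.01], [0.42, 0.13, 0.01], [0.43, 0.14, -0.0], [0.43, 0.13, 0.0]], [[0.39, 0.14, 0.0], [0.4, 0.13, 0.0], [0.41, 0.13, 0.0], [0.42, 0.13, -0.0], [0.42, 0.12, 0.0], [0.43, 0.12, -0.0]], [[0.39, 0.12, 0.0], [0.39, 0.12, -0.0], [0.4, 0.11, 0.01], [0.4, 0.11, 0.0], [0.41, 0.11, -0.0], [0.42, 0.1, 0.0]]]
```

View pics/c3.png

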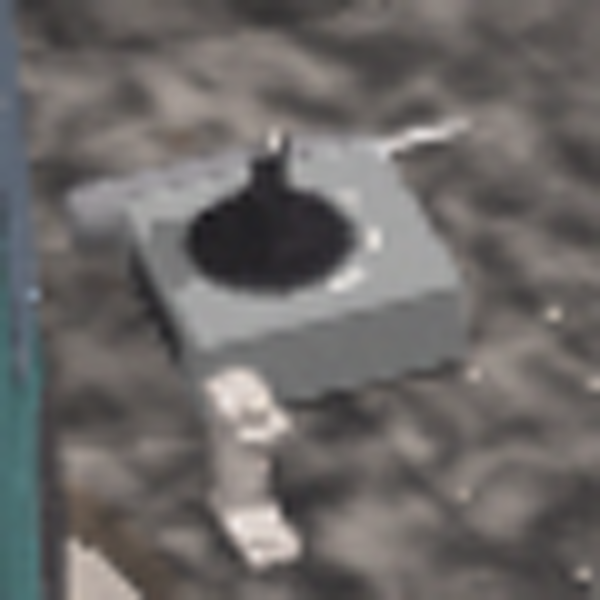

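The close view shows the dial bar pointing up-image, with marks at its right. The clamp in front of the controller is only 80 mm high, so it isn't 230 mm like the torch. I'll look for the torch in the region left of the arm.

```bash
python3 - <<'E'
from h import *
a=np.load("top0.npz")["img"][80:330,60:260];b=np.load("scene0.npz")["img"][60:310,100:300]
cv2.imwrite("pics/e.png",cv2.resize(np.hstack([a,b]),(800,500),interpolation=cv2.INTER_CUBIC))
for n in ("scene0","top0","scene1","top1"):
    W=np.load(n+".npz")["W"];p=W.reshape(-1,3)
    k=(p[:,0]>.28)&(p[:,0]<.62)&(p[:,1]>-.6)&(p[:,1]<.6)&(p[:,2]>.09)&(p[:,2]<.26)
    q=p[k];H,_,_=np.histogram2d(q[:,0],q[:,1],bins=[np.arange(.28,.63,.05),np.arange(-.6,.61,.1)]);print(n);print(H.astype(int))
for n in("scene","top"):
    capture(n)
    print([(round(s["conf"],2),s["xy"]) for q in("torch","task_lamp") for s in spot_in(n,q)])
E
```

```text
scene0
[[  0   0   0   0   0   0   0   0   0   0   0   0]
 [ 12   0   0   0   0   0   0   0   0   0   0   0]
 [225   8   0   0   0   0   0   0   0   0   0   0]
 [196   7   0   0   0   0   0   0   0   0   0   0]
 [ 44   4   0   0   0   0   0   0   0   0   0   0]
 [  0   0   0   0   0   0   0   0   0   0   0   0]]
top0
[[  0   0   0   0   0   0   0   0   0 172   0   0]
 [  2   0   0   0   0   0   0   0   0  88   9  31]
 [  4   1   0   0   0   0   0   0   0  19  33 385]
 [  4   0   0   0   0   0   0   0   0   0  32 538]
 [ 14   2   0   0   0   0   0   0   0   0  35 397]
 [  0   0   0   0   0   0   0   0   0   0  25 370]]
scene1
[[  0   0   0   0   0   0   0   0   0   0   0   0]
 [ 11   0   0   0   0   0   0   0   0   0   0   0]
 [224  10   0   0   0   0   0   0   0   0   0   0]
 [200   8   0   0   0   0   0   0   0   0   0   0]
 [ 51   3   0   0   0   0   0   0   0   0  11  21]
 [  0   0   0   0   0   0   0   0   0   0  35 404]]
top1
[[  0   0   0   0   0   0   0   0   0 175   0   0]
 [  7   0   0   0   0   0   0   0   0   3   7  39]
 [165  10   0   0   0   0   0   0   0   0  35 382]
 [132  12   0   0   0   0   0   0   0   0  15 225]
 [ 20   2   0   0   0   0   0   0   0   0   0   0]
 [  0   0   0   0   0   0   0   0   0   0   0   0]]
[(0.31, [303.7, 183.6]), (0.51, [309.6, 178.1])]
[(0.32, [390.8, 187.5])]
```

View pics/e.png

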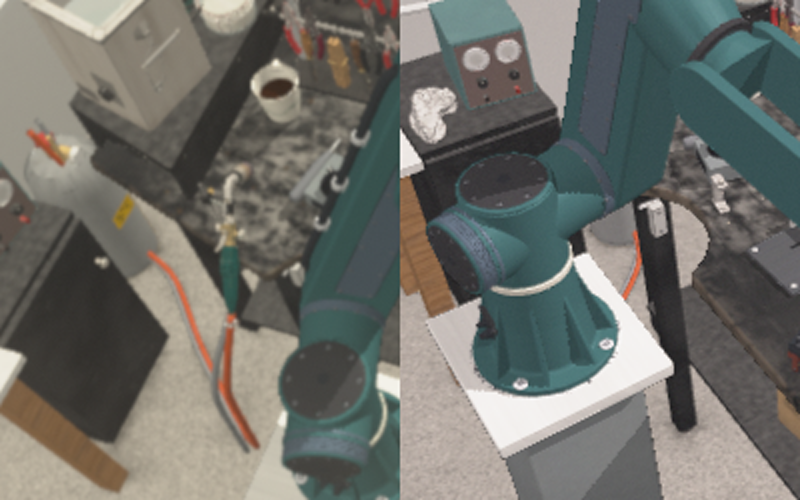

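The torch is found: in the left half (top view) it is the brass nozzle at (230,190), at the bench edge left of the controller (y≈0.3–0.4). Now I'll get its extents and the exact dial, jig and bracket geometry.

```bash
python3 - <<'E'
from h import *
d=np.load("scene1.npz");K,R,t=d["K"],d["R"],d["t"]
def bp(px,z,d=d):
    K,R,t=d["K"],d["R"],d["t"];C=-R.T@t;r=R.T@np.linalg.inv(K)@[px[0],px[1],1]
    return (C+r*(z-C[2])/r[2])[:2]
cp=lambda x,y:(235+x/10-.5,110+y/10-.5)
print("disc",bp(cp(272,238),.0525).round(4))
ys=[bp(cp(*c),.046) for c in((460,295),(200,350),(378,150),(137,215))]
print("ctrl corners",np.round(ys,3).tolist(),np.degrees(np.arctan2(*(ys[0]-ys[1])[::-1])).round(1),np.degrees(np.arctan2(*(ys[2]-ys[0])[::-1])).round(1))
print("marks",[bp(cp(*c),.046).round(3).tolist() for c in((345,200),(373,238),(345,280))])
print("bar tip",bp(cp(275,135),.082).round(4))
# torch
for n in("top0","top1"):
    p=np.load(n+".npz")["W"].reshape(-1,3)
    p=p[(p[:,0]>.2)&(p[:,0]<.5)&(p[:,1]>.22)&(p[:,1]<.42)&(p[:,2]>.09)&(p[:,2]<.3)]
    for a,b in((.09,.12),(.12,.16),(.16,.2),(.2,.25)):
        q=p[(p[:,2]>a)&(p[:,2]<b)&(p[:,1]<.4)]
        if len(q):print(n,"torch",a,len(q),q.min(0).round(3),q.max(0).round(3))
# bracket: foot & rib via rectangle of silhouette points
for n in("scene","top"):
    W=np.load(n+"1.npz")["W"];m=np.load(f"m_{n}_bracket_1.npy");m=cv2.erode(m.astype(np.uint8),np.ones((2,2)))>0
    f=W[m&(W[...,2]<.012)];r=W[m&(W[...,2]>.034)]
    a=W[m&(W[...,2]>-.003)]
    print(n,"brk",np.round(cv2.minAreaRect((a[:,:2]*1000).astype(np.float32))[0],1),[np.round(x,1) for x in cv2.minAreaRect((a[:,:2]*1000).astype(np.float32))[1:]],"rib",[np.round(x,1) for x in cv2.minAreaRect((r[:,:2]*1000).astype(np.float32))])
    # jig
    img=np.load(n+"1.npz")["img"].astype(int)
    k=(W[...,0]>.46)&(W[...,0]<.53)&(W[...,1]>-.16)&(W[...,1]<.02)&(W[...,2]>.026)&(W[...,2]<.05)&(img.min(-1)>130)
    print(n,"fence bar",[np.round(x,1) for x in cv2.minAreaRect((W[k][:,:2]*1000).astype(np.float32))],k.sum())
    m=np.load(f"m_{n}_jig_0.npy")&(W[...,2]>.003)&(W[...,2]<.017);q=W[m];print(n,"bed",[np.round(x,1) for x in cv2.minAreaRect((q[:,:2]*1000).astype(np.float32))])
E
```

```text
disc [0.4786 0.2222]
ctrl corners [[0.524, 0.159], [0.425, 0.186], [0.547, 0.255], [0.446, 0.271]] -15.0 76.9
marks [[0.519, 0.234], [0.515, 0.208], [0.492, 0.191]]
bar tip [0.4945 0.2434]
top0 torch 0.09 25 [0.2   0.296 0.096] [0.312 0.381 0.12 ]
top0 torch 0.12 156 [0.2   0.293 0.12 ] [0.31  0.385 0.16 ]
top0 torch 0.16 212 [0.229 0.291 0.16 ] [0.392 0.389 0.2  ]
top0 torch 0.2 180 [0.275 0.32  0.2  ] [0.387 0.385 0.239]
top1 torch 0.09 23 [0.2   0.296 0.1  ] [0.31  0.382 0.12 ]
top1 torch 0.12 154 [0.201 0.292 0.12 ] [0.309 0.385 0.16 ]
top1 torch 0.16 188 [0.228 0.291 0.16 ] [0.325 0.389 0.2  ]
top1 torch 0.2 101 [0.273 0.318 0.2  ] [0.334 0.384 0.238]
scene brk [ 419.7 -293.1] [array([43.3, 76.5]), np.float64(52.6)] rib [array([ 429.1, -282.8]), array([12.9, 72.8]), np.float64(48.4)]
scene fence bar [array([514.1, -62.6]), array([ 45.4, 130.3]), np.float64(7.4)] 181
scene bed [array([476.1, -61.1]), array([183.3, 166.1]), np.float64(5.3)]
top brk [ 422.5 -281.2] [array([67., 81.]), np.float64(52.6)] rib [array([ 422.8, -278.2]), array([15. , 73.7]), np.float64(49.8)]
top fence bar [array([507.5, -62.6]), array([ 39.1, 127.5]), np.float64(2.5)] 142
top bed [array([505.8, -68.5]), array([107.1, 141.7]), np.float64(4.1)]
```

```bash
cat >> h.py <<'E'
from scipy.spatial.transform import Rotation as Ro
def down(az):  # tool down, tool y axis at azimuth az (deg)
    a=np.radians(az);y=np.array([np.cos(a),np.sin(a),0]);z=np.array([0,0,-1.]);x=np.cross(y,z)
    return Ro.from_matrix(np.stack([x,y,z],1)).as_quat()
E
python3 - <<'E'
from h import *
for n in("scene0","scene1","top1"):
    p=np.load(n+".npz")["W"].reshape(-1,3)
    for a,b in((.2,.4),(.49,.7)):
        q=p[(p[:,0]>.42)&(p[:,0]<.95)&(p[:,1]>-.35)&(p[:,1]<.25)&(p[:,2]>a)&(p[:,2]<b)]
        if len(q):print(n,a,len(q),np.percentile(q,[1,50,99],axis=0).round(3).tolist())
q0=np.array([-2.1,-.3,1.51,0,1.93,-.115]);goto_joints(q0);print(current_position())
for a in(140,-40):
    for b in(0,-80):
        for z in(.06,.2):
            q=inverse_kinematics([.479,.222,z],down(a+b));print(a,b,z,None if q is None else np.round(q,2))
E
```

```text
scene0 0.2 2234 [[0.654, -0.132, 0.202], [0.721, 0.063, 0.296], [0.784, 0.238, 0.396]]
scene0 0.49 4214 [[0.547, -0.331, 0.526], [0.598, -0.279, 0.599], [0.708, -0.166, 0.697]]
scene1 0.2 2272 [[0.653, -0.132, 0.202], [0.72, 0.06, 0.296], [0.784, 0.242, 0.397]]
scene1 0.49 4214 [[0.547, -0.332, 0.527], [0.598, -0.279, 0.599], [0.708, -0.167, 0.697]]
top1 0.2 2521 [[0.65, -0.129, 0.203], [0.719, 0.079, 0.303], [0.786, 0.244, 0.398]]
top1 0.49 3394 [[0.544, -0.328, 0.503], [0.588, -0.241, 0.601], [0.685, -0.105, 0.696]]
[-0.0748762  -0.2644886   0.51715127]
140 0 0.06 [ 0.3   0.46  1.83 -0.    0.85 -2.14]
140 0 0.2 [ 0.3   0.28  1.69 -0.    1.17 -2.14]
140 -80 0.06 [ 0.3   0.46  1.83 -0.    0.85 -0.74]
140 -80 0.2 [ 0.3   0.28  1.69 -0.    1.17 -0.74]
-40 0 0.06 [ 0.3   0.46  1.83 -0.    0.85  1.  ]
-40 0 0.2 [ 0.3   0.28  1.69 -0.    1.17  1.  ]
-40 -80 0.06 [ 0.3   0.46  1.83 -0.    0.85  2.4 ]
-40 -80 0.2 [ 0.3   0.28  1.69 -0.    1.17  2.4 ]
```

```bash
python3 - <<'E'
from h import *
goto_joints([.3,-.3,1.51,0,1.93,-2.14]); print(current_position(),current_clock())
move_gripper(.05)
x,y=.479,.222
move_ptp([x,y,.16],down(141)); print(current_force(),current_clock())
hit=servo_line([x,y,.061],rate=.08,contact_N=8); print(hit,current_position(),current_force())
if not hit:
    move_gripper(0); print(current_finger_gap(),current_grip_force(),current_force(),current_torque(),current_position())
c=capture("scene");cv2.imwrite("pics/g1.png",cv2.resize(c["image"][90:170,215:315],(600,480),interpolation=cv2.INTER_CUBIC))
print(current_clock())
E
```

```text
[0.23334147 0.14393268 0.51701084] 9.1417
[ 0.53962154  0.02592538 -0.05667077] 11.5083
False [0.47944159 0.22214453 0.06146754] [-0.09210279  0.6826902   0.17134709]
0.011101079386136357 30.031838715076447 [-8.86094653 12.36875642  7.31979046] [ 2.20617709  1.50026013 -0.42848342] [0.4757087  0.22440668 0.06100856]
13.6333
```

View pics/g1.png

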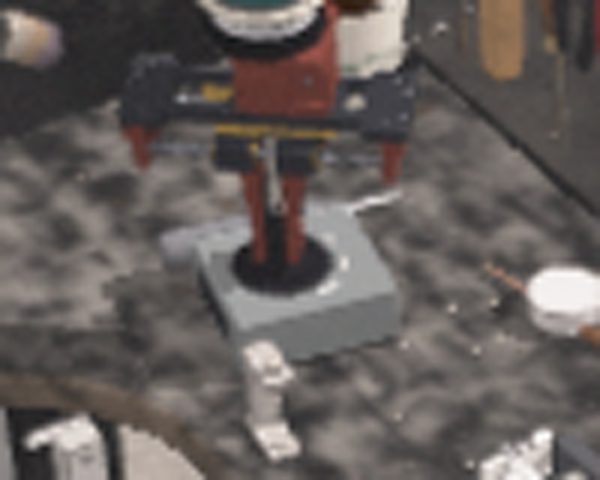

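The picture shows the fingers gripping the dial bar, and the gap is 11 mm. Next I recentre on it and turn 80° clockwise in steps.

```bash
python3 - <<'E'
from h import *
c=np.array([.4757,.2244,.061])
servo_line(c,down(141)); print(current_position(),current_force())
for a in np.linspace(0,-80,7)[1:]:
    move_ptp(c,down(141+a))
    p,f=np.array(current_position()),np.array(current_force())
    print(round(a),p.round(4),f.round(1),np.round(current_torque()[2],2))
    if a>-79: c[:2]+=np.clip((p-c)[:2],-.003,.003)*.7
print("gap",current_finger_gap(),current_clock())
move_gripper(.045)
servo_line([*current_position()[:2],.15],rate=.15)
goto_joints([.3,-.3,1.51,0,1.93,-.74]);print(current_clock())
goto_joints([-1.0,-.3,1.51,0,1.93,-.74])
im=capture("scene");W=cloud(im)
cv2.imwrite("pics/d1.png",cv2.resize(im["image"][110:170,235:295],(600,600),interpolation=cv2.INTER_CUBIC))
np.savez("scene2.npz",W=W,img=im["image"],K=im["intrinsics"],R=im["R"],t=im["t"])
tp=capture("top");np.savez("top2.npz",W=cloud(tp),img=tp["image"],K=tp["intrinsics"],R=tp["R"],t=tp["t"])
print(current_clock(),current_position())
E
```

```text
[0.47558566 0.22463836 0.06107204] [0.44177213 1.96313854 0.86081756]
-13 [0.4749 0.2253 0.0611] [-2.9  5.8  2.1] 0.12
-27 [0.4743 0.2263 0.0611] [-3.   7.6  2. ] -0.01
-40 [0.4739 0.2275 0.0611] [-3.3  8.   2.1] -0.02
-53 [0.4738 0.2287 0.0611] [-1.8  8.1  0.8] 0.12
-67 [0.474  0.2299 0.0611] [-1.  9. -1.] 0.04
-80 [0.4745 0.2311 0.0611] [-0.2  7.7 -0.8] 0.0
gap 0.010683083395061936 15.8833
18.975
20.5833 [ 0.20174567 -0.18552412  0.51704256]
```

View pics/d1.png

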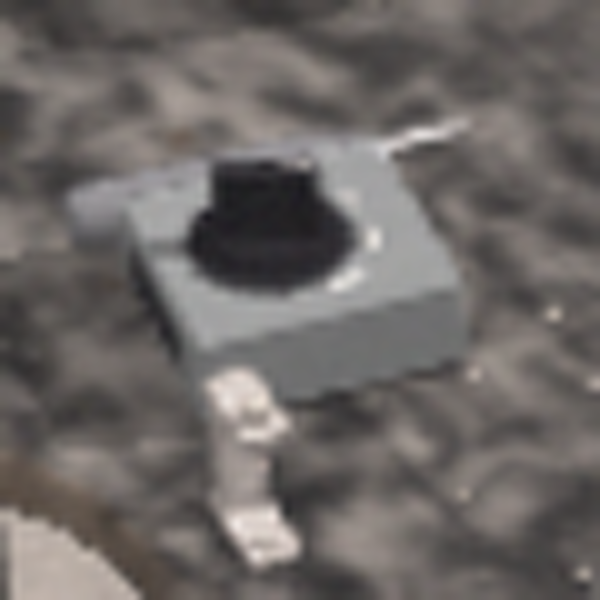

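```bash
python3 - <<'E'
from h import *
d=np.load("scene2.npz");K,R,t=d["K"],d["R"],d["t"]
def bp(px,z):
    C=-R.T@t;r=R.T@np.linalg.inv(K)@[px[0],px[1],1]; return (C+r*(z-C[2])/r[2])[:2]
cp=lambda x,y:(235+x/10-.5,110+y/10-.5)
a,b=bp(cp(216,166),.082),bp(cp(318,168),.082);print(a,b,np.degrees(np.arctan2(*(b-a)[::-1])),np.linalg.norm(b-a),(a+b)/2)
def proj(X): p=K@(R@X+t); return (p[:2]/p[2]-[235,110]+.5)*10
for az in(9,-10,-31,-50,-71):
    u=np.array([np.cos(np.radians(az)),np.sin(np.radians(az)),0])*.021;c0=np.array([.4785,.226,.082])
    print(az,proj(c0-u).round(),proj(c0+u).round())
for n in("scene2","top2"):
    D=np.load(n+".npz");W=D["W"]
    k=(W[...,0]>.36)&(W[...,0]<.49)&(W[...,1]>-.36)&(W[...,1]<-.2)
    r=W[k&(W[...,2]>.034)&(W[...,2]<.06)];f=W[k&(W[...,2]>.003)&(W[...,2]<.06)]
    for q in(r,f):
        if len(q)>20: m=cv2.minAreaRect((q[:,:2]*1000).astype(np.float32));print(n,len(q),[np.round(v,1) for v in m])
a=np.load("scene2.npz")["img"][160:250,270:390];b=np.load("top2.npz")["img"][160:250,270:390]
cv2.imwrite("pics/j.png",cv2.resize(np.vstack([a,b]),(400*1,600),interpolation=cv2.INTER_CUBIC) if 0 else cv2.resize(np.hstack([a,b]),(800,300),interpolation=cv2.INTER_CUBIC))
E
```

```text
[0.46562276 0.23905341] [0.49742227 0.21624654] -35.64840723294092 0.039132626082613337 [0.48152252 0.22764998]
9 [220. 195.] [304. 149.]
-10 [211. 185.] [314. 158.]
-31 [207. 173.] [317. 170.]
-50 [211. 163.] [314. 181.]
-71 [221. 152.] [305. 192.]
scene2 93 [array([ 429.1, -279.4]), array([18.7, 76.9]), np.float64(50.1)]
scene2 448 [array([ 425.2, -280.6]), array([157. , 128.7]), np.float64(89.9)]
top2 65 [array([ 425.6, -280.7]), array([12.6, 76.9]), np.float64(51.2)]
top2 505 [array([ 425. , -280.1]), array([129.4, 159.6]), np.float64(0.2)]
```

View pics/j.png

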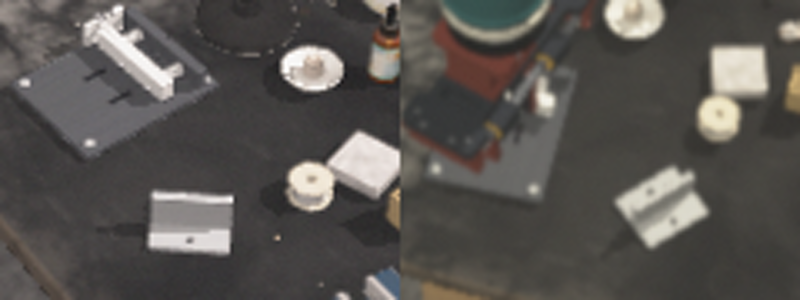

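The left picture shows the whole jig: near-left corner (12,85), near-right (88,158), far-right (217,87), fence bar (105–172, 25–95). The right picture shows the bracket rib running up-right. The dial matches the two-dot projection. Next I fit the jig from its corners.

```bash
python3 - <<'E'
from h import *
from scipy.optimize import least_squares
S=np.load("scene2.npz");T=np.load("top2.npz")
f=800/240
def px(x,y): return np.array([270+x/f-.5,160+y/f-.5])
def bp(D,p,z):
    C=-D["R"].T@D["t"];r=D["R"].T@np.linalg.inv(D["K"])@[*p,1]; return (C+r*(z-C[2])/r[2])[:2]
B=lambda D,x,y,z:bp(D,px(x,y),z)
q={k:v for k,v in dict(nl=B(S,12,85,.01),nr=B(S,88,156,.01),fr=B(S,217,84,.01),Tnr=B(T,140,200,.01),Tfr=B(T,178,68,.01)).items()}
for k,v in q.items():print(k,v.round(4))
loc=np.array([[-.09,.07],[-.09,-.07],[.09,-.07],[-.09,-.07],[.09,-.07]]);P=np.array(list(q.values()))
def F(s,l,p): 
    c,n=np.cos(s[2]),np.sin(s[2]); return ((l@[[c,n],[-n,c]]+s[:2])-p).ravel()
r=least_squares(F,[.47,-.07,0],args=(loc,P));print(r.x.round(4),np.degrees(r.x[2]),r.fun.round(4))
# fence face line: upper front edge at z=.035, ends in scene pic
a,b=B(S,98,32,.035),B(S,163,97,.035);print("fence front top edge",a,b,np.degrees(np.arctan2(*(a-b)[::-1]))-90,(a+b)/2)
x=r.x;print("pred fence mid",x[:2]+.02*np.array([np.cos(x[2]),np.sin(x[2])]))
for n in("scene1","top1"):
    W=np.load(n+".npz")["W"];im=np.load(n+".npz")["img"]
    k=(W[...,0]>.47)&(W[...,0]<.53)&(W[...,1]>-.13)&(W[...,1]<-.02)&(W[...,2]>.031)&(W[...,2]<.04)&(im.min(-1)>140);p=W[k][:,:2]
    m=p.mean(0);v=np.linalg.svd(p-m)[2][0];print(n,"fence top centre (exp x +28mm)",m,np.degrees(np.arctan2(v[1],v[0])),k.sum())
E
```

```text
nl [ 0.384  -0.0107]
nr [ 0.3928 -0.1456]
fr [ 0.5683 -0.1336]
Tnr [ 0.3919 -0.1444]
Tfr [ 0.5734 -0.1342]
[ 0.4772 -0.0706  0.0682] 3.905879090650012 [-0.0014  0.0038 -0.0006 -0.0009  0.0035 -0.0007  0.0002 -0.0021 -0.0017
 -0.    ]
fence front top edge [ 0.49305452 -0.01469447] [ 0.49265383 -0.13824208] -0.18581817241046394 [ 0.49285418 -0.07646827]
pred fence mid [ 0.49713062 -0.06922424]
scene1 fence top centre (exp x +28mm) [ 0.5042841  -0.07276743] -86.7961869806076 82
top1 fence top centre (exp x +28mm) [ 0.50200687 -0.07876495] -87.2425295723605 77
```

```bash
python3 - <<'E'
from h import *
g=np.array([.4262,-.2805])
print(np.round(inverse_kinematics([*g,.1],down(50)),2),np.round(inverse_kinematics([.43,-.075,.1],down(93.4)),2))
move_ptp([*g,.13],down(50))
hit=servo_line([*g,.012],rate=.12,contact_N=8);print(hit,current_position())
if not hit:
    move_gripper(0);print(current_finger_gap(),current_force(),current_position())
    p=current_position();servo_line([*p[:2],.11],rate=.15);print(current_finger_gap(),current_grip_force(),current_force(),current_position())
    print(current_clock())
    yaw=3.4;a=np.radians(yaw);f=np.array([.496,-.072]);u=np.array([np.cos(a),np.sin(a)])
    move_ptp([*(f-.065*u),.11],down(90+yaw))
c=capture("scene");cv2.imwrite("pics/l1.png",cv2.resize(c["image"][140:240,260:400],(798,570),interpolation=cv2.INTER_CUBIC))
c=capture("top");
print(current_clock(),current_position())
E
```

```text
[-0.72  0.38  1.84 -0.    0.92 -1.59] [-0.33  0.3   1.99 -0.    0.85 -1.96]
False [ 0.42666002 -0.28094108  0.0126009 ]
0.009762878208636439 [2.16009949 2.2047561  3.42612976] [ 0.42649746 -0.28039833  0.01218319]
0.01003653886309731 29.999414384365082 [-1.05199977  0.71182573 -4.17228872] [ 0.4257481  -0.27988497  0.1092087 ]
24.825
25.7583 [ 0.43207013 -0.07736709  0.11001342]
```

View pics/l1.png

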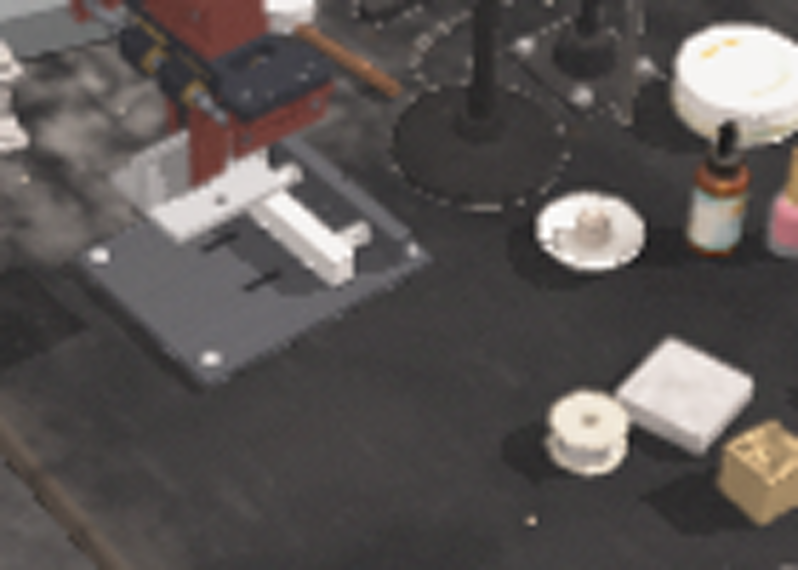

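The bracket is held level over the bed. I'll lower it and inch towards the fence.

```bash
python3 - <<'E'
from h import *
yaw=3.4;a=np.radians(yaw);f=np.array([.496,-.072]);u=np.array([np.cos(a),np.sin(a)]);v=np.array([-u[1],u[0]])
c=f-.065*u
servo_line([*c,.032],rate=.12); print(np.round(current_force(),1))
hit=servo_line([*c,.019],rate=.02,contact_N=4);z=current_position()[2];print(hit,current_position(),np.round(current_force(),1))
zt=z-.0003
sleep(.2);f0=np.array(current_force());print("base",f0.round(1))
for s in np.arange(.004,.034,.002):
    servo_line([*(c+s*u),zt],rate=.03)
    p=np.array(current_position());F=np.array(current_force())-f0
    print(round(s,3),"act",((p[:2]-c)@u).round(4),((p[:2]-c)@v).round(4),p[2].round(4),"Fu",(F[:2]@u).round(1),"Fv",(F[:2]@v).round(1),"Fz",F[2].round(1))
    if F[:2]@u<-7: break
print(current_clock())
E
```

```text
[ 0.6 -0.4 -3.1]
True [ 0.43138728 -0.0759066   0.02186783] [-0.8 -0.6  1.8]
base [1.2 0.9 3.9]
0.004 act 0.0033 0.0002 0.0218 Fu -3.7 Fv -0.3 Fz 4.7
0.006 act 0.0048 0.0003 0.0218 Fu -5.3 Fv -1.0 Fz 7.0
0.008 act 0.0066 0.0004 0.0218 Fu -5.7 Fv 0.1 Fz 7.3
0.01 act 0.0086 0.0004 0.0218 Fu -5.1 Fv -0.9 Fz 6.8
0.012 act 0.0106 0.0004 0.0218 Fu -5.8 Fv -0.9 Fz 7.0
0.014 act 0.0126 0.0004 0.0218 Fu -4.5 Fv -1.1 Fz 6.1
0.016 act 0.0146 0.0004 0.0218 Fu -6.1 Fv -0.9 Fz 8.0
0.018 act 0.0166 0.0004 0.0218 Fu -4.5 Fv -0.6 Fz 7.1
0.02 act 0.0186 0.0004 0.0218 Fu -4.6 Fv -0.4 Fz 6.9
0.022 act 0.0206 0.0004 0.0218 Fu -4.4 Fv -0.2 Fz 5.7
0.024 act 0.0226 0.0004 0.0218 Fu -5.3 Fv -0.2 Fz 6.3
0.026 act 0.0246 0.0004 0.0218 Fu -5.1 Fv -0.4 Fz 6.6
0.028 act 0.0266 0.0004 0.0218 Fu -4.6 Fv 0.0 Fz 6.6
0.03 act 0.028 0.0005 0.0218 Fu -6.6 Fv -1.4 Fz 8.7
0.032 act 0.0292 0.0006 0.0217 Fu -7.0 Fv -2.0 Fz 8.9
31.0833
```

```bash
python3 - <<'E'
from h import *
yaw=3.4;a=np.radians(yaw);f=np.array([.496,-.072]);u=np.array([np.cos(a),np.sin(a)]);v=np.array([-u[1],u[0]])
c=f-.065*u; f0=np.array([1.2,.9,-3.1]); zt=.02165
for s in np.arange(.032,.046,.002):
    if s==.032 or np.array(current_force())[2]-f0[2]>9: zt+=.0003
    servo_line([*(c+s*u),zt],rate=.03)
    p=np.array(current_position());F=np.array(current_force())-f0
    A=(p[:2]-c)@u
    print(round(s,3),"act",A.round(4),((p[:2]-c)@v).round(4),p[2].round(5),"Fu",(F[:2]@u).round(1),"Fv",(F[:2]@v).round(1),"Fz",F[2].round(1))
    if A>.0365 or F[:2]@u<-15: break
im=capture("scene");W=cloud(im);cv2.imwrite("pics/p1.png",cv2.resize(im["image"][155:205,275:345],(798,570),interpolation=cv2.INTER_CUBIC))
print(current_clock(),current_finger_gap())
E
```

```text
0.032 act 0.0293 0.0006 0.02175 Fu -7.5 Fv -1.5 Fz 12.3
0.034 act 0.0312 0.0008 0.02182 Fu -7.0 Fv -0.9 Fz 7.6
0.036 act 0.0323 0.0009 0.02179 Fu -8.4 Fv -2.3 Fz 10.7
0.038 act 0.0337 0.001 0.02185 Fu -9.8 Fv -2.4 Fz 9.7
0.04 act 0.035 0.0011 0.02192 Fu -10.6 Fv -3.0 Fz 9.0
0.042 act 0.0361 0.0012 0.02191 Fu -13.0 Fv -2.7 Fz 10.1
0.044 act 0.0375 0.0014 0.02197 Fu -12.9 Fv -3.2 Fz 9.5
32.8833 0.010215339287068867
```

View pics/p1.png

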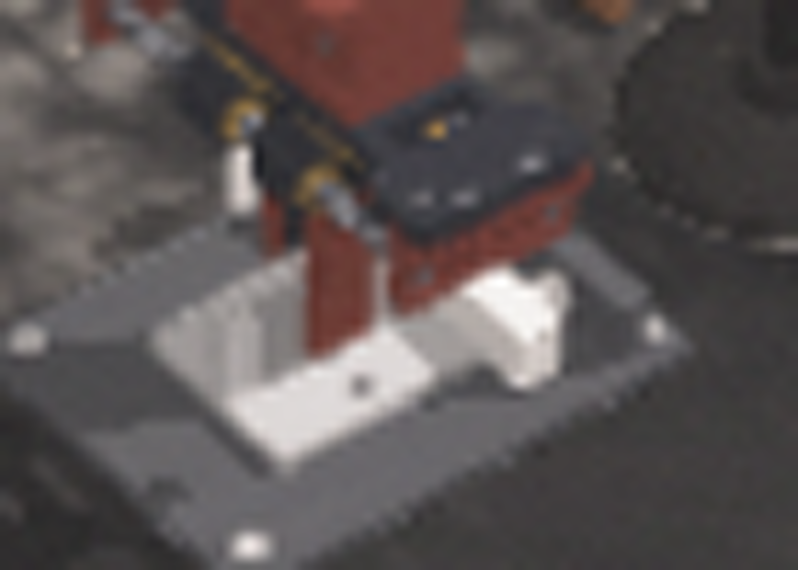

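The picture shows the foot flat on the bed with its edge against the fence. The fence is displaced towards the back plate, and only the fingers touch the bracket. By force and travel it is about 8.5–10.5 mm back. One last check that it is steady and upright, then I hand in.

```bash
python3 - <<'E'
from h import *
r=[];
for i in range(3): sleep(.3);r.append(current_position());print(np.round(r[-1],4),np.round(current_force(),1),np.round(current_qvel(),4).tolist())
M=Ro.from_quat(current_orientation()).as_matrix();print("tilt",np.degrees(np.arccos(-M[2,2])),"yaw",np.degrees(np.arctan2(M[1,1],M[0,1]))-90,current_torque())
# fence displacement check: fence right end and top, from scene
im=capture("scene");D=dict(K=im["intrinsics"],R=im["R"],t=im["t"])
def bp(x,y,z):
    p=[275+x/11.4-.5,155+y/11.4-.5,1];C=-D["R"].T@D["t"];q=D["R"].T@np.linalg.inv(D["K"])@p;return (C+q*(z-C[2])/q[2])[:2]
print("foot near corners",bp(285,460,.016),bp(152,340,.016),"fence right end back-top",bp(562,290,.035),"front-bottom",bp(520,390,.012))
S=np.load("scene2.npz")["W"];W=cloud(im);print("time",current_clock())
for X in(S,W):
    k=(X[...,0]>.48)&(X[...,0]<.54)&(X[...,1]>-.135)&(X[...,1]<-.105)&(X[...,2]>.03)&(X[...,2]<.04);print(X[k].mean(0).round(4),k.sum())
E
```

```text
[ 0.4685 -0.0723  0.022 ] [-11.6  -2.8   5.8] [-0.0, 0.0007, 0.0001, -0.0016, 0.0017, 0.0003]
[ 0.4684 -0.0722  0.022 ] [-11.6  -2.7   5.9] [0.0004, 0.0016, -0.0019, 0.0012, 0.0005, -0.0008]
[ 0.4685 -0.0723  0.022 ] [-11.4  -2.6   6.2] [-0.0008, 0.0013, -0.0003, -0.0003, 0.0007, 0.0014]
tilt 0.7290857411205477 yaw 3.458620678139255 [-0.68153471  1.68333968 -0.00887321]
foot near corners [ 0.43105445 -0.11091683] [ 0.42639029 -0.04278607] fence right end back-top [ 0.53440955 -0.11266562] front-bottom [ 0.51159688 -0.12290221]
time 33.8333
[ 0.5079 -0.1138  0.0342] 21
[ 0.5188 -0.1162  0.0356] 17
```

```bash
python3 -c "
from bench import *
print(close_job())"
```

```text
the job is handed in; nothing more can be done
None
```

The job is handed in: the dial is at two dots, and the fingers still hold the bracket flat against the fence, which my measurements put 10–11 mm back, though I did not see the pointer itself between the gauge ridges.

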